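# Slide the wide cup out of the cluster and home into the coffee machine's bay

### The arm

A 6-joint arm with a two-finger parallel gripper is mounted at the origin on the work surface. World frame = base frame: x ahead of the robot, y to its left, z up, the work surface at z = 0. Lengths are in m, angles in rad, forces in N, time in s.
With the tool pointing down it reaches from about 0.275 to 0.725 m from the base axis. Payload 5.6 kg.
Tool frame: the origin (TCP) lies midway between the tips of the shut fingers; the grasp point (between the pads) lies 19 mm behind it; z points along the fingers, y is the line along which they close (so a half turn about z gives the same grasp; the last joint's range is limited). The gripper opens to 85 mm and grips with 20 to 120 N. Pads are 22 mm wide; open, the fingers measure 114 mm over their backs; the gripper's body (76 mm by 85 mm) begins 54 mm behind the grasp point. The pads swing forward as they close: fully open they stand 13 mm farther back than shut.
Start: joints at [-0.827, 0.255, 0.108, 0, -1.424, -0.285], TCP at [0.244, -0.493, 0.231] pointing down, gripper open.
Joint ranges: [-2.95, 2.95], [-1.21, 1.97], [-1.09, 1.5], [-2.87, 1.71], [-2.94, -0.07], [-3.05, 3.05]. Speed limits (rad/s): [2.57, 2.57, 3.14, 3.14, 3.14, 3.14].

### API

Orientations are given as a unit quaternion [x, y, z, w].
In Python, from plant import env gives the robot as it stands.
- The arm moves only by the shell command python3 -m pendant 'ROWS' [FORCE]. ROWS is JSON, a list of rows, each a list of 5 numbers: the shift along the tool's x, y, z in cm, then the turn about the tool's z in degrees, then the closure, from -1 (fully open) to 1 (shut). In form: [[dx, dy, dz, twist, jaw], ...]. A call has 1 to 20 rows; each row shifts and turns the commanded pose from where the row before left it, along the tool's axes as they then stand; what a row does not reach is not made up. A row lasts 1/12 s, in which the tool goes at most 41.7 mm and 7.16 degrees, less where a joint would pass 70% of its speed; a pose out of reach is approached as far as the arm can. A call with a gripper value outside its range is refused whole. The fingers move at their own pace and stop on an object; FORCE is the grip in N (left out, the last holds). Time passes only in rows, so rows that do not move let the fingers close. It gives the time, the measured TCP pose, the force, the opening and the grip force at its end, in the units of the state.
- env.observe(): the state, without advancing time (a new reading comes with each control period).
- env.snapshot(name): name is "scene" or "top" or "wrist"; returns the picture (480x640x3 uint8, red, green, blue); there is no depth.
- env.camera_info(name): a dict with "mtx" (3x3 intrinsics, pixels), "view" (4x4, takes a point from world to camera coordinates); the wrist camera has in their place "mount" (4x4, takes a point from camera to tool coordinates, whose origin is the TCP and whose axes are the flange's). Camera axes: x right, y up, looking along -z (the intrinsics and any distortion apply to the point x, -y, -z); pixel columns grow to the right and rows downward; lengths in m; the calibration is good to about 2 mm. A picture is of the moment at which its call begins: read the wrist's pose just before it. camera_info takes no time and is no camera call.
- env.close_job(): hands the job in; it is judged then, once.
The state is a dict: "t": time; "qpos": joint angles; "qvel": joint speeds; "joint_efforts": joint torques, N m; "tcp_pos": TCP position; "ee_rot": TCP orientation; "ft_force": force on the tool from outside, world axes, zero at the start; "torque": the same for the moment, N m; "grip_width": finger opening in m; "gripper_force": force on a finger pad.
Only numpy, scipy, OpenCV 4.12 (cv2) and the standard library are available. Lean on these libraries where they do the work, as an engineer would, in place of code of your own. Each camera call takes 0.05 s, during which the arm holds its last target. There are 200 camera calls.

### The job

Slide the low wide cup out from among the upturned cups crowded against it, without shifting those other cups, and push it along the counter, never lifting or tipping it, into the coffee machine's cup bay. Press it gently but firmly against the sprung bumper at the back (with about 10 N for a second, never over 12 N), then let go and leave it standing in the bay; disturb nothing else.

Things in the scene. Friction and masses are not known exactly. Their poses are not given: they have to be found in the camera images.
- wide_cup: The low wide cup, the only one standing mouth up: straight-sided white ceramic, 70 mm across, 42 mm tall, 0.15 to 0.31 kg, loose. Origin: centre of its underside; z up, x points out of the cluster's open side. The other cups touch it at 97.5 and 152.5 degrees to either side of x, so it slides free along x only, with about 7 degrees to spare either way.
- wide_cup_rim (a point): Centre of the wide cup's open mouth, 42 mm above its underside. Wall 4 mm thick, 62 mm clear inside, inner floor 6 mm above the counter. Shut fingers fit inside; pushing on the inside of the leading wall, with the fingertips 12 to 20 mm above the counter, drags the cup without tipping it.
- cup0: One of four identical straight-sided white ceramic cups, 60 mm across, 66 mm tall, about 0.2 kg, loose, standing upside down (closed top with a small foot ring). Origin: centre of the end on the counter. They touch the wide cup round its back and touch each other; they are to stay where they stand.
- cup1: One of four identical straight-sided white ceramic cups, 60 mm across, 66 mm tall, about 0.2 kg, loose, standing upside down (closed top with a small foot ring). Origin: centre of the end on the counter. They touch the wide cup round its back and touch each other; they are to stay where they stand.
- cup2: One of four identical straight-sided white ceramic cups, 60 mm across, 66 mm tall, about 0.2 kg, loose, standing upside down (closed top with a small foot ring). Origin: centre of the end on the counter. They touch the wide cup round its back and touch each other; they are to stay where they stand.
- cup3: One of four identical straight-sided white ceramic cups, 60 mm across, 66 mm tall, about 0.2 kg, loose, standing upside down (closed top with a small foot ring). Origin: centre of the end on the counter. They touch the wide cup round its back and touch each other; they are to stay where they stand.
- machine: Black coffee machine, fixed, with a low cup bay in front. Origin: on the counter on the bay's centre line; x is level and points into the bay (the way the cup is pushed), z up. Two parallel steel cheeks, 30 mm tall, inner faces at y = -40 and +40 mm, run from x = -60 to +35 mm. A 45 mm high housing starts at x = 67 mm, the 240 mm tall, 200 mm wide body at x = 145 mm.
- bay_mouth (a point): Middle of the bay's mouth on the counter, at x = -100 mm in the machine's frame, same axes. Flared lips 30 mm tall widen from the cheeks (80 mm apart inside) to about 110 mm here.
- bay_back (a point): 25 mm above the machine's origin, same axes. At the back of the bay is a bumper of two round rubber buttons (16 mm balls, 26 mm up, 36 mm apart) that centres the cup. It is set 0 to 40 mm nearer the mouth, differently every time and not measured: the wide cup first touches it with its centre 0 to 40 mm short of this point. It gives from 2 N at 5 N/mm; the cup's friction takes up to half of the push.
- jam_jar: Bystander: glass jam jar, 56 mm across, 70 mm tall. Origin: centre of its underside. Leave alone.
- butter_dish: Bystander: black butter dish with wooden lid, 104 by 164 mm (x, y), 61 mm tall. Origin: centre of its underside. Leave alone.
- teaspoon: Bystander: steel teaspoon 140 mm long lying along its x axis on the counter. Leave alone.
There are look-alikes about, which are no part of the job. What is shaped like the wide_cup but purple is not meant.

How it is judged:
On the way, in this order (a step that is already met when the one before it is completed fails the run):
1. the wide cup stands clear of all other cups (at least 20 mm of gap) (horizontal distance between wide_cup and cup0 above 0.085 m and horizontal distance between wide_cup and cup1 above 0.085 m and horizontal distance between wide_cup and cup2 above 0.085 m and horizontal distance between wide_cup and cup3 above 0.085 m), for 0.2 s.
2. the wide cup, in the bay and on its centre line, is pressed against the bumper with more than 4 N for half a second (contact force between wide_cup and machine above 4 N and x of wide_cup in the frame of machine above -0.043 m and y of wide_cup in the frame of machine between -0.004 and 0.004 m), for 0.5 s.
At the end, for the whole second after the job is handed in: The wide cup stands upright (within 0.05 rad) and at rest on the counter in the bay: its centre between -46 and +8 mm along the bay's x and within 5 mm of its centre line; each of the four other cups is within 8 mm of where it stood (x of wide_cup in the frame of machine between -0.046 and 0.008 m and y of wide_cup in the frame of machine between -0.005 and 0.005 m and height (world z) of wide_cup below 0.003 m and angle between wide_cup's own z axis and vertical below 0.05 rad and linear speed of wide_cup below 0.01 m/s and distance of each of cup0, cup1, cup2, cup3 from where it was at the start of the episode below 0.008 m); the robot touches nothing.
It fails at once if one of the four other cups is shifted more than 8 mm (distance of any of cup0, cup1, cup2, cup3 from where it was at the start of the episode above 0.008 m).
It fails at once if the wide cup is lifted more than 6 mm or tipped more than 0.15 rad (height (world z) of wide_cup above 0.006 m or angle between wide_cup's own z axis and vertical above 0.15 rad).
It fails at once if the wide cup is pressed against the machine with more than 12 N (contact force between wide_cup and machine above 12 N).
It fails at once if the jam jar, butter dish or teaspoon is shifted more than 10 mm (distance of any of jam_jar, butter_dish, teaspoon from where it was at the start of the episode above 0.01 m).
It also fails if it takes over 70 s, if anything falls off the work surface, if the arm or the gripper's body presses on something with over 40 N, if the wrist force passes 120 N, or if a joint passes its speed limit or range.

## Working session

There is one attempt and no reset: what is moved stays moved. The work goes in short steps, Python scripts to look and compute and a shell command to move; the robot and the scene stay as the last step left them, time stands still between calls to the robot, and variables do not carry over. Pictures are saved under pics/ and viewed, at most 10 in all, crops included, and the job is handed in when it is done.

```bash
mkdir -p pics
python3 - <<'E'
from plant import env
import cv2
s=env.observe(); print(s['t'],s['tcp_pos'],s['ee_rot'],s['ft_force'],s['grip_width'])
for n in("top","scene"):
    cv2.imwrite(f'pics/{n}0.png',env.snapshot(n)[:,:,::-1]); c=env.camera_info(n); print(n,c)
print(env.camera_info("wrist"))
E
```

```text
0.0 [ 0.24340855 -0.49266642  0.23043037] [-2.27354347e-01  9.73811669e-01  8.84758830e-04 -2.26221297e-04] [-0.68348562  0.3972547   0.47988334] 0.08543311514518197
top {'mtx': array([[487.9255579 ,   0.        , 322.63634284],
       [  0.        , 487.9255579 , 239.22959102],
       [  0.        ,   0.        ,   1.        ]]), 'view': array([[ 0.02480418, -0.9996056 , -0.01316785, -0.00616942],
       [ 0.98276687,  0.02196857,  0.18353925, -0.54178444],
       [-0.18317758, -0.01749347,  0.98292418, -0.82671041],
       [ 0.        ,  0.        ,  0.        ,  1.        ]])}
scene {'mtx': array([[555.01921732,   0.        , 317.88448154],
       [  0.        , 555.01921732, 240.16904914],
       [  0.        ,   0.        ,   1.        ]]), 'view': array([[-0.41935139,  0.90767471,  0.01646274,  0.22367282],
       [-0.74840333, -0.35591765,  0.55965621,  0.3554314 ],
       [ 0.51384518,  0.22237184,  0.82856134, -1.23376961],
       [ 0.        ,  0.        ,  0.        ,  1.        ]])}
{'mtx': array([[408.5668967 ,   0.        , 322.92076535],
       [  0.        , 408.5668967 , 241.8095048 ],
       [  0.        ,   0.        ,   1.        ]]), 'mount': array([[ 6.54352870e-04,  9.45468544e-01,  3.25712763e-01,
         8.36240717e-02],
       [ 9.99999763e-01, -5.48807083e-04, -4.15927457e-04,
         5.70242314e-04],
       [-2.14492855e-04,  3.25712958e-01, -9.45468679e-01,
        -1.42815912e-01],
       [ 0.00000000e+00,  0.00000000e+00,  0.00000000e+00,
         1.00000000e+00]])}
```

View pics/top0.png

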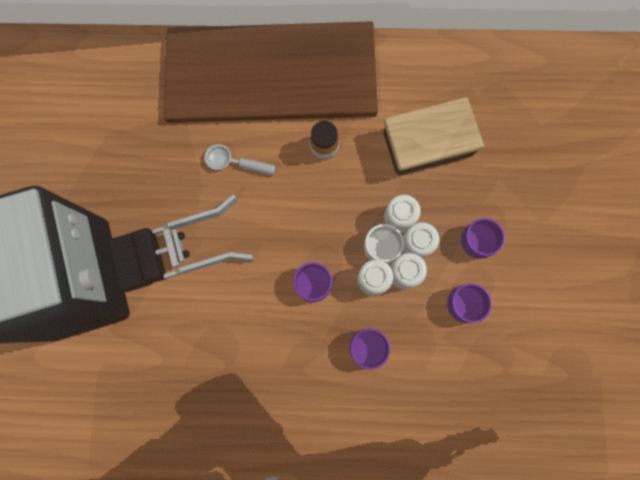

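View pics/scene0.png

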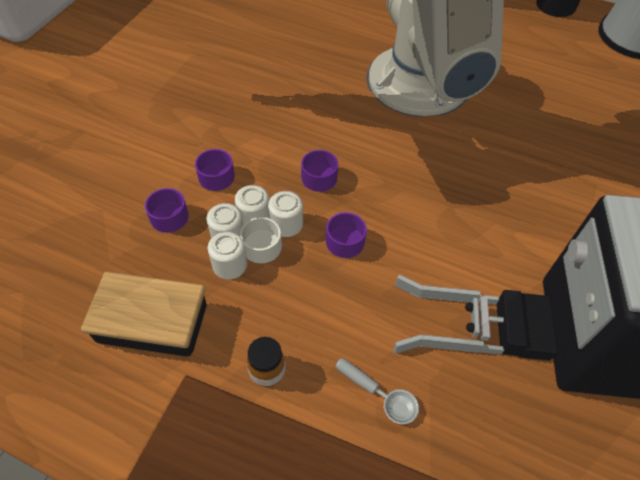

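The two pictures show the robot at the bottom of the top view. The candidates for the low wide cup are the white mouth-up cup at top (384,243) and purple look-alikes at (484,238), (470,303), (313,282) and (370,349). The white one at (384,243) is meant, because it is white, mouth up and has four upturned cups round its back: (403,211), (422,239), (409,270) and (375,277). The bay opens toward it, with cheek tips at about (235,200) and (250,258). The jar is at (324,140), the spoon at (240,160) and the butter dish at (433,135).

```bash
cat > h.py <<'E'
from plant import env
import cv2,numpy as np
def ray(n,uv,z):
    c=env.camera_info(n);V=c['view'];K=c['mtx']
    d=np.linalg.inv(K)@np.array([uv[0],uv[1],1.]);d=np.array([d[0],-d[1],-d[2]])
    R=V[:3,:3];o=-R.T@V[:3,3];w=R.T@d
    return (o+w*(z-o[2])/w[2])[:2]
def pix(n,p):
    c=env.camera_info(n);q=c['view']@np.r_[p,1];q=c['mtx']@np.array([q[0],-q[1],-q[2]]);return q[:2]/q[2]
E
python3 - <<'E'
from h import *
im=cv2.imread('pics/top0.png')
g=cv2.cvtColor(im,cv2.COLOR_BGR2GRAY)
k=6;x0,y0=345,185
c=cv2.resize(im[y0:y0+115,x0:x0+115],None,fx=5,fy=5,interpolation=cv2.INTER_CUBIC)
b=cv2.resize(im[170:300,100:265],None,fx=4,fy=4,interpolation=cv2.INTER_CUBIC)
cv2.imwrite('pics/cl.png',c);cv2.imwrite('pics/bay.png',b)
gc=cv2.GaussianBlur(cv2.cvtColor(c,cv2.COLOR_BGR2GRAY),(9,9),2)
h=cv2.HoughCircles(gc,cv2.HOUGH_GRADIENT_ALT,1.5,40,param1=150,param2=.7,minRadius=40,maxRadius=110)
if h is not None:
    for u,v,r in h[0]:
        p=(u+.5)/5-.5+x0,(v+.5)/5-.5+y0; print(np.round(p,1),round(r/5,1),ray('top',p,.066).round(4),ray('top',p,.042).round(4))
hsv=cv2.cvtColor(im,cv2.COLOR_BGR2HSV)
m=cv2.inRange(hsv,(120,80,30),(160,255,255))
for q in cv2.findContours(m,0,2)[0]:
    if cv2.contourArea(q)>200:
        (e,_,_)=cv2.fitEllipse(q); print('purple',np.round(e,1),ray('top',e,.035).round(3))
for u in((324,133),(265,168),(217,157)): print(u,ray('top',u,.06 if u[0]==324 else .005).round(3))
E
```

```text
[409.7 269.5] 16.6 [ 0.4887 -0.1464] [ 0.4917 -0.1503]
purple [369.5 348.3] [ 0.352 -0.08 ]
purple [469.4 303.1] [ 0.435 -0.257]
purple [312.4 281.5] [0.467 0.023]
purple [482.6 237.9] [ 0.554 -0.284]
(324, 133) [0.74  0.009]
(265, 168) [0.689 0.123]
(217, 157) [0.709 0.218]
```

View pics/cl.png

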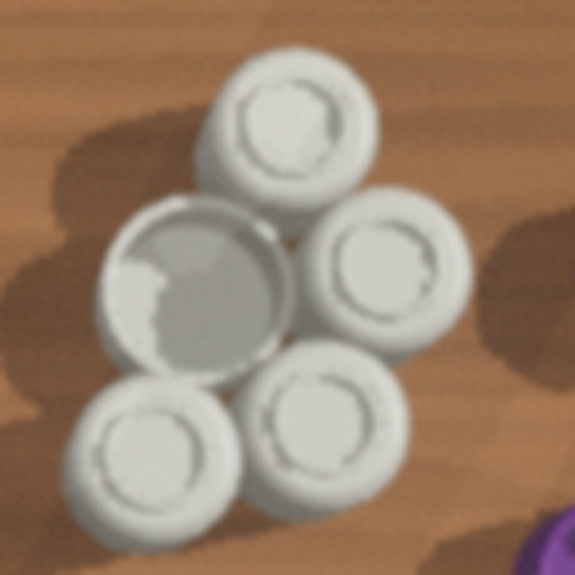

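View pics/bay.png

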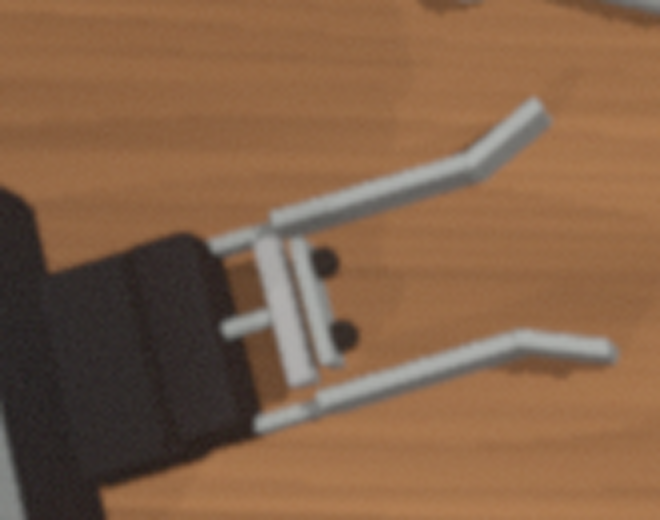

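The cluster crop confirms the mouth-up white cup, its rim centre at crop (197,291), with foot rings at (289,127), (386,268), (320,422) and (152,456). The bay crop shows the cheek kinks at (470,165) and (520,328), the cheek ends at (275,220) and (318,397), and the buttons at (324,262) and (344,336).

Run:
```python
from h import *
c=lambda u,v:((u+.5)/5-.5+345,(v+.5)/5-.5+185)
b=lambda u,v:((u+.5)/4-.5+100,(v+.5)/4-.5+170)
W=ray('top',c(197,291),.042);print('wide',W)
for z in (.042,): print('wide diam',[np.linalg.norm(ray('top',c(*p),z)-ray('top',c(*q),z)) for p,q in(((98,291),(296,291)),((197,193),(197,390)))])
C=np.array([ray('top',c(*p),.066) for p in((289,127),(386,268),(320,422),(152,456))])
print(C, np.linalg.norm(C-W,axis=1),np.linalg.norm(np.diff(C,axis=0),axis=1))
a=np.degrees(np.arctan2(*(C-W).T[::-1]));print('ang',a, 'open dir',a-np.array([-97.5,-152.5,152.5,97.5]))
P={k:ray('top',b(*v),.03) for k,v in dict(uk=(470,165),ue=(275,220),lk=(520,328),le=(318,397),ul=(540,105),ll=(612,350)).items()}
B=[ray('top',b(324,262),.026),ray('top',b(344,336),.026)]
print(P,B)
du=P['ue']-P['uk'];dl=P['le']-P['lk'];an=lambda d:np.degrees(np.arctan2(d[1],d[0]))
print(np.linalg.norm(du),np.linalg.norm(dl),an(du),an(dl)); db=B[0]-B[1];print('but',np.linalg.norm(db),an(db)+90,sum(B)/2)
print('kink mid',(P['uk']+P['lk'])/2,'end mid',(P['ue']+P['le'])/2,'lip mid',(P['ul']+P['ll'])/2,'lat',np.linalg.norm(P['uk']-P['lk']),np.linalg.norm(P['ue']-P['le']))
```

```text
wide [ 0.53920382 -0.1043601 ]
wide diam [np.float64(0.07149937509130817), np.float64(0.07239804043844592)]
[[ 0.59489919 -0.13430705]
 [ 0.54456021 -0.16810493]
 [ 0.48948188 -0.14452768]
 [ 0.47624638 -0.08621958]] [0.06323602 0.06396948 0.06391953 0.06551883] [0.06063257 0.05991252 0.05979141]
ang [ -28.266561    -85.1967918  -141.06718805  163.9262264 ] open dir [  69.233439     67.3032082  -293.56718805   66.4262264 ]
{'uk': array([0.59489611, 0.20500759]), 'ue': array([0.56670704, 0.29410248]), 'lk': array([0.51858098, 0.17703819]), 'le': array([0.48463692, 0.267533  ]), 'ul': array([0.62449004, 0.17397901]), 'll': array([0.50935956, 0.13423925])} [array([0.54812966, 0.27097064]), array([0.51362803, 0.25898934])]
0.09344796919490365 0.0966514815650213 107.5570526785819 110.56076189215715
but 0.036522787160478465 109.15045666582034 [0.53087884 0.26497999]
kink mid [0.55673854 0.19102289] end mid [0.52567198 0.28081774] lip mid [0.5669248  0.15410913] lat 0.08127907365697389 0.0862637849524458
```

Cup sits at about (0.540,-0.105), open direction 67°. The bay axis points at 109°, with its origin near (0.537,0.248). The cup spacings and the 36 mm button spacing check out. I'll push along tool -x with shut fingers, and turn and shut them first.

```bash
python3 -m pendant '[[0,0,0,-6.85,1],[0,0,0,-6.85,1],[0,0,0,-6.85,1],[0,0,0,-6.85,1],[0,0,0,-6.85,1],[0,0,0,-6.85,1],[0,0,0,0,1],[0,0,0,0,1]]' 60
cat > st.py <<'E'
from h import *
from scipy.spatial.transform import Rotation as R
import sys
s=env.observe();r=R.from_quat(s['ee_rot']).as_matrix()
print('t',round(s['t'],2),'p',s['tcp_pos'].round(4),'xang',np.degrees(np.arctan2(r[1,0],r[0,0])).round(2)%360,'tilt',r[:,2].round(4),'F',s['ft_force'].round(2),'along -x',round(float(-r[:2,0]@s['ft_force'][:2]),2),'w',s['grip_width'],'j6',s['qpos'][5].round(2))
if len(sys.argv)>2:
    d=np.array([float(sys.argv[1]),float(sys.argv[2])])-s['tcp_pos'][:2];print('dx,dy cm',(100*d@r[:2,:2]).round(2))
E
python3 st.py .540 -.105
```

```text
t: 0.77
tcp_pos: [0.2435, -0.4929, 0.2309]
ee_rot: [-0.553, 0.833, 0.0, 0.0]
ft_force: [-0.8, 0.6, 0.1]
grip_width: -0.0
gripper_force: 0.0
t 0.77 p [ 0.2435 -0.4929  0.2309] xang 247.18 tilt [-4.e-04  7.e-04 -1.e+00] F [-0.77  0.61  0.14] along -x 0.27 w -2.8915359693528438e-05 j6 0.43
dx,dy cm [-47.25 -12.28]
```

```bash
python3 -m pendant '[[-3,-0.8,0,0,1],[-3,-0.8,0,0,1],[-3,-0.8,0,0,1],[-3,-0.8,0,0,1],[-3,-0.8,0,0,1],[-3,-0.8,0,0,1],[-3,-0.8,0,0,1],[-3,-0.8,0,0,1],[-3,-0.8,0,0,1],[-3,-0.8,0,0,1],[-3,-0.8,0,0,1],[-3,-0.8,0,0,1],[-3,-0.8,0,0,1],[-3,-0.8,0,0,1],[-3,-0.8,0,0,1],[-2,-0.3,0,0,1],[0,0,-0.6,0,1],[0,0,0,0,1],[0,0,0,0,1]]'
python3 st.py .540 -.105
python3 - <<'E'
from h import *
cv2.imwrite('pics/w1.png',env.snapshot('wrist')[:,:,::-1])
E
```

```text
t: 2.35
tcp_pos: [0.5379, -0.1067, 0.2375]
ee_rot: [-0.554, 0.833, -0.0, 0.0]
ft_force: [1.0, -0.8, 0.2]
grip_width: 0.0
gripper_force: 0.0
t 2.35 p [ 0.5379 -0.1067  0.2375] xang 247.28 tilt [ 4.e-04 -1.e-04 -1.e+00] F [ 0.99 -0.76  0.19] along -x -0.32 w 2.1955991056793705e-05 j6 -0.49
dx,dy cm [-0.24 -0.13]
```

View pics/w1.png

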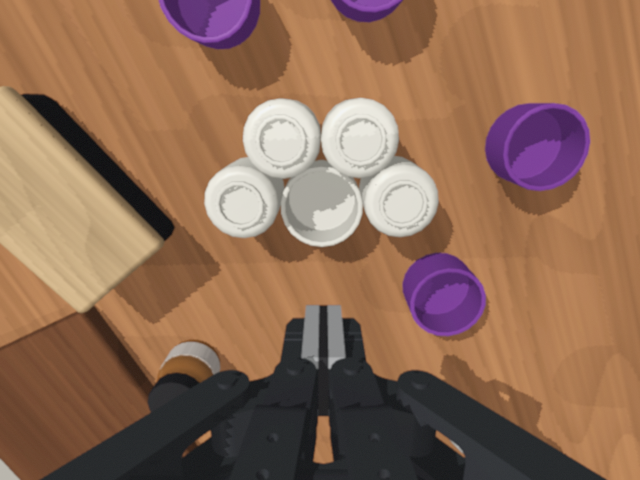

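The wrist view shows the cluster squarely. The wide cup's rim is at about (321.5,206), and the foot rings are at (240,204), (282,142), (360,141) and (403,204). The open side faces down the image, along tool -x.

Run:
```python
from h import *
from scipy.spatial.transform import Rotation as R
s=env.observe();c=env.camera_info('wrist');r=R.from_quat(s['ee_rot']).as_matrix();M=c['mount'];K=c['mtx']
def wr(uv,z):
    d=np.linalg.inv(K)@np.array([*uv,1.]);d=r@M[:3,:3]@np.array([d[0],-d[1],-d[2]]);o=s['tcp_pos']+r@M[:3,3]
    return (o+d*(z-o[2])/d[2])[:2]
print('bottom',wr((321.5,246),.042),'L',wr((282,206),.042),'R',wr((362,206),.042))
C=np.array([wr(p,.066) for p in((240,204),(282,142),(360,141),(403,204))]);print(C,np.linalg.norm(np.diff(C,axis=0),axis=1))
# least-squares cup centre from 65 mm distances
from scipy.optimize import least_squares
W=least_squares(lambda w:np.linalg.norm(C-w,axis=1)-.065,[.54,-.105]).x
a=np.degrees(np.arctan2(*(C-W).T[::-1]));print(W,a-np.array([-97.5,-152.5,152.5,97.5]),(W-s['tcp_pos'][:2])@r[:2,:2]*100)
```

```text
bottom [ 0.55287649 -0.07313464] L [ 0.56988774 -0.1193533 ] R [ 0.50716826 -0.09313089]
[[ 0.59516457 -0.13816517]
 [ 0.54479305 -0.16877812]
 [ 0.49054954 -0.14688912]
 [ 0.47663763 -0.08861   ]] [0.0589444  0.05849348 0.05991658]
[ 0.53969801 -0.10412898] [  65.96528878   67.00620731 -291.47608779   68.67441274] [-0.3424088  -0.08264842]
```

```bash
python3 -m pendant '[[-0.3,-0.1,2,0,1],[0,0,3,0,1],[0,0,3,0,1],[0,0,3,0,1],[0,0,3,0,1],[0,0,2,0,1],[0,0,1.5,0,1],[0,0,1,0,1],[0,0,1,0,1],[0,0,1,0,1],[0,0,1,0,1],[0,0,0.6,0,1],[0,0,0,0,1],[0,0,0,0,1]]'
python3 st.py .5395 -.1045
```

```text
t: 3.57
tcp_pos: [0.54, -0.1042, 0.0163]
ee_rot: [-0.555, 0.832, -0.0, -0.0]
ft_force: [1.0, 0.1, -0.2]
grip_width: 0.0003
gripper_force: 0.0
t 3.57 p [ 0.54   -0.1042  0.0163] xang 247.39 tilt [-1.e-04 -2.e-04 -1.e+00] F [ 1.03  0.12 -0.2 ] along -x 0.5 w 0.000258935682872698 j6 -0.49
dx,dy cm [0.05 0.04]
```

```bash
python3 -m pendant '[[-0.3,0,0,0,1],[-0.3,0,0,0,1],[-0.3,0,0,0,1],[-0.2,0,0,0,1],[-0.2,0,0,0,1],[-0.2,0,0,0,1],[-0.2,0,0,0,1],[-0.2,0,0,0,1],[-0.3,0,0,0,1],[-0.3,0,0,0,1],[-0.3,0,0,0,1],[-0.3,0,0,0,1],[-0.3,0,0,0,1],[-0.3,0,0,0,1],[-0.3,0,0,0,1],[-0.3,0,0,0,1],[-0.3,0,0,0,1],[-0.3,0,0,0,1],[-0.3,0,0,0,1],[-0.3,0,0,0,1]]'
python3 st.py
python3 - <<'E'
from h import *
im=env.snapshot('top')[:,:,::-1];cv2.imwrite('pics/t2.png',im)
cv2.imwrite('pics/t2c.png',cv2.resize(im[180:300,280:440],None,fx=4,fy=4,interpolation=2))
E
```

```text
t: 5.23
tcp_pos: [0.5612, -0.0531, 0.0163]
ee_rot: [-0.555, 0.832, -0.0, -0.0]
ft_force: [-0.5, -1.8, 0.5]
grip_width: 0.0003
gripper_force: 0.7
t 5.23 p [ 0.5612 -0.0531  0.0163] xang 247.39 tilt [-0. -0. -1.] F [-0.52 -1.81  0.55] along -x -1.87 w 0.0002557278827948835 j6 -0.58
```

View pics/t2c.png

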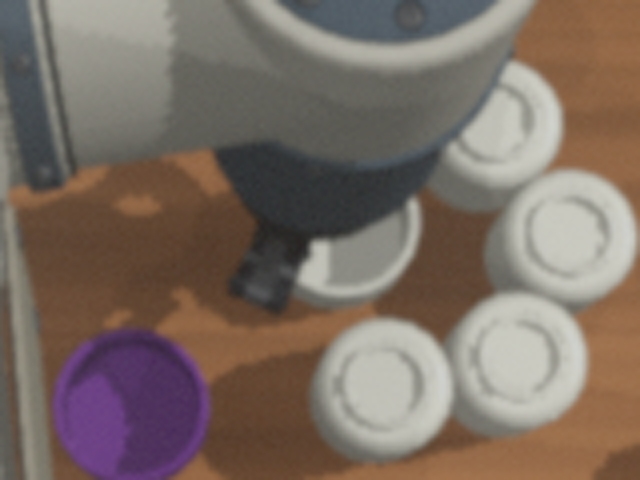

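The cup slid about 38 mm and the other four stand where they stood: the foot ring at crop (568,236) is unchanged. The rim centre is near crop (340,222), so the tool leads the cup by about 17 mm as expected. I'll continue straight until the cup reaches the bay's axis.

```bash
python3 st.py .611 .0672; python3 -m pendant '[[-0.4,0,0,0,1],[-0.4,0,0,0,1],[-0.4,0,0,0,1],[-0.4,0,0,0,1],[-0.4,0,0,0,1],[-0.4,0,0,0,1],[-0.4,0,0,0,1],[-0.4,0,0,0,1],[-0.4,0,0,0,1],[-0.4,0,0,0,1],[-0.4,0,0,0,1],[-0.4,0,0,0,1],[-0.4,0,0,0,1],[-0.4,0,0,0,1],[-0.4,0,0,0,1],[-0.4,0,0,0,1],[-0.4,0,0,0,1],[-0.4,0,0,0,1],[-0.4,0,0,0,1],[-0.4,0,0,0,1]]'
python3 st.py .611 .0672
```

```text
t 5.28 p [ 0.5614 -0.0527  0.0163] xang 247.4 tilt [ 2.e-04  2.e-04 -1.e+00] F [-0.64  0.57  0.64] along -x 0.28 w -0.0002083113933761527 j6 -0.58
dx,dy cm [-12.97   0.03]
t: 6.95
tcp_pos: [0.592, 0.0208, 0.0162]
ee_rot: [-0.555, 0.832, 0.0, -0.0]
ft_force: [0.0, -0.2, 1.1]
grip_width: 0.0001
gripper_force: 0.6
t 6.95 p [0.592  0.0208 0.0162] xang 247.39 tilt [-1.e-04 -0.e+00 -1.e+00] F [ 0.01 -0.24  1.14] along -x -0.22 w 0.00011355732555533811 j6 -0.69
dx,dy cm [-5.01  0.02]
```

```bash
python3 -m pendant '[[-0.4,0,0,0,1],[-0.4,0,0,0,1],[-0.4,0,0,0,1],[-0.4,0,0,0,1],[-0.4,0,0,0,1],[-0.4,0,0,0,1],[-0.4,0,0,0,1],[-0.4,0,0,0,1],[-0.4,0,0,0,1],[-0.4,0,0,0,1],[-0.4,0,0,0,1],[-0.4,0,0,0,1],[-0.2,0,0,0,1],[0,0,0,0,1]]'
python3 -m pendant '[[0.6,0,0,0,1],[0.6,0,0,0,1],[0.5,0,0,0,1],[0,0,0,0,1],[0,0,0,-7,1],[0,0,0,-7,1],[0,0,0,-7,1],[0,0,0,-7,1],[0,0,0,-7,1],[0,0,0,-6.6,1],[0,0,0,0,1],[0,0,0,0,1]]'
python3 st.py
python3 - <<'E'
from h import *
im=env.snapshot('top')[:,:,::-1]
w=env.snapshot('wrist')[:,:,::-1];cv2.imwrite('pics/w3f.png',w);cv2.imwrite('pics/t3f.png',im)
cv2.imwrite('pics/m3.png',np.hstack([cv2.resize(im[130:300,100:440],(400,200)),cv2.resize(w,(400,300))[:200]]) if 0 else w)
E
```

```text
t: 8.12
tcp_pos: [0.6114, 0.0673, 0.0163]
ee_rot: [-0.555, 0.832, 0.0, 0.0]
ft_force: [0.0, -0.1, 0.0]
grip_width: -0.0004
gripper_force: 0.0
t: 9.12
tcp_pos: [0.6045, 0.0508, 0.0164]
ee_rot: [0.813, -0.582, 0.0, -0.0]
ft_force: [0.2, -1.0, 0.7]
grip_width: 0.0001
gripper_force: 0.0
t 9.12 p [0.6045 0.0508 0.0164] xang 288.77 tilt [ 1.e-04  1.e-04 -1.e+00] F [ 0.22 -1.02  0.68] along -x -1.03 w 5.342998757205016e-05 j6 -0.01
```

View pics/m3.png

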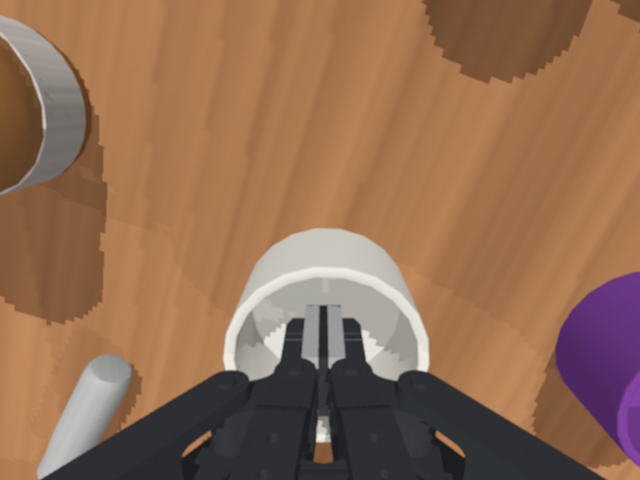

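The cup is centred on the fingers: rim from 224 to 429, mid 326.5, against the finger line at 323, so about 1 mm off. The jar at left and the spoon handle at (90,410) are clear of the path. Pushing on along the bay axis.

```bash
python3 -m pendant '[[-0.4,0,0,0,1],[-0.4,0,0,0,1],[-0.4,0,0,0,1],[-0.4,0,0,0,1],[-0.4,0,0,0,1],[-0.4,0,0,0,1],[-0.4,0,0,0,1],[-0.4,0,0,0,1],[-0.4,0,0,0,1],[-0.4,0,0,0,1],[-0.4,0,0,0,1],[-0.4,0,0,0,1],[-0.4,0,0,0,1],[-0.4,0,0,0,1],[-0.4,0,0,0,1],[-0.4,0,0,0,1],[-0.4,0,0,0,1],[-0.4,0,0,0,1],[-0.4,0,0,0,1],[-0.4,0,0,0,1]]'
python3 st.py .5372 .2477
python3 - <<'E'
from h import *
w=env.snapshot('wrist')[:,:,::-1]
t=env.snapshot('top')[:,:,::-1];cv2.imwrite('pics/m4.png',np.vstack([cv2.resize(w,(560,420))[150:],cv2.resize(t[150:290,100:380],(560,280))]))
E
```

```text
t: 10.88
tcp_pos: [0.5784, 0.1269, 0.0163]
ee_rot: [0.814, -0.581, -0.0, 0.0]
ft_force: [1.0, -0.6, 0.6]
grip_width: 0.0001
gripper_force: 0.5
t 10.88 p [0.5784 0.1269 0.0163] xang 288.99 tilt [-0. -0. -1.] F [ 1.01 -0.61  0.57] along -x -0.9 w 0.00012995283742072615 j6 -0.15
dx,dy cm [-12.76  -0.04]
```

View pics/m4.png

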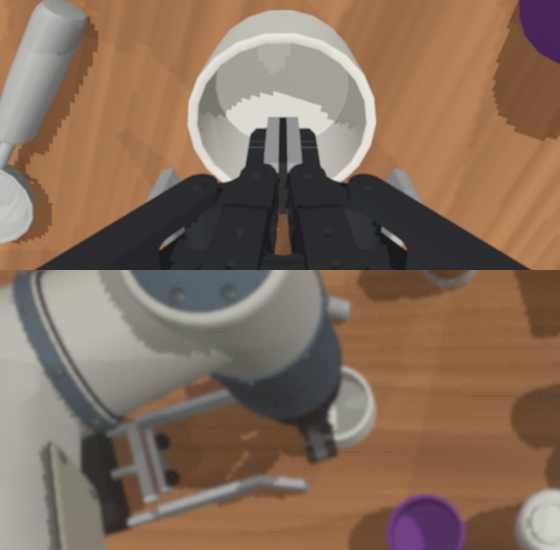

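Top half (wrist): the lip tips show at (165,180) and (402,180), mid 283.5, with the cup mid at 281.5, so it is well centred. Bottom half (top camera): the cup stands just before the mouth. On into the bay.

```bash
python3 -m pendant '[[-0.4,0,0,0,1],[-0.4,0,0,0,1],[-0.4,0,0,0,1],[-0.4,0,0,0,1],[-0.4,0,0,0,1],[-0.4,0,0,0,1],[-0.4,0,0,0,1],[-0.4,0,0,0,1],[-0.4,0,0,0,1],[-0.4,0,0,0,1],[-0.4,0,0,0,1],[-0.4,0,0,0,1],[-0.4,0,0,0,1],[-0.4,0,0,0,1],[-0.4,0,0,0,1],[-0.4,0,0,0,1],[-0.4,0,0,0,1],[-0.4,0,0,0,1],[-0.4,0,0,0,1],[-0.4,0,0,0,1]]'
python3 st.py .5372 .2477;python3 -m pendant '[[-0.3,0,0,0,1],[-0.3,0,0,0,1],[-0.3,0,0,0,1],[-0.3,0,0,0,1],[-0.3,0,0,0,1],[-0.3,0,0,0,1],[-0.2,0,0,0,1],[-0.2,0,0,0,1],[-0.2,0,0,0,1],[-0.2,0,0,0,1],[0,0,0,0,1]]'
python3 st.py .5372 .2477
```

```text
t: 12.65
tcp_pos: [0.5523, 0.2026, 0.0163]
ee_rot: [0.814, -0.581, -0.0, 0.0]
ft_force: [-0.1, -0.7, 0.5]
grip_width: 0.0
gripper_force: 0.5
t 12.65 p [0.5523 0.2026 0.0163] xang 288.99 tilt [-1.e-04 -0.e+00 -1.e+00] F [-0.15 -0.69  0.5 ] along -x -0.6 w 1.0967292734615574e-05 j6 -0.29
dx,dy cm [-4.76 -0.04]
t: 13.57
tcp_pos: [0.5439, 0.2272, 0.0163]
ee_rot: [0.814, -0.581, -0.0, -0.0]
ft_force: [0.0, -0.3, -0.1]
grip_width: 0.0003
gripper_force: 0.0
t 13.57 p [0.5439 0.2272 0.0163] xang 289.0 tilt [-0.e+00  3.e-04 -1.e+00] F [ 0.02 -0.3  -0.14] along -x -0.29 w 0.0003283091178641947 j6 -0.33
dx,dy cm [-2.15 -0.03]
```

```bash
python3 -m pendant '[[-0.1,0,0,0,1],[-0.1,0,0,0,1],[-0.1,0,0,0,1],[-0.1,0,0,0,1],[-0.1,0,0,0,1],[-0.1,0,0,0,1],[-0.1,0,0,0,1],[-0.1,0,0,0,1],[-0.1,0,0,0,1],[-0.1,0,0,0,1],[0,0,0,0,1]]'
python3 st.py .5372 .2477;python3 -m pendant '[[-0.1,0,0,0,1],[-0.1,0,0,0,1],[-0.1,0,0,0,1],[0,0,0,0,1]]'
python3 st.py .5372 .2477
```

```text
t: 14.48
tcp_pos: [0.5407, 0.2365, 0.0163]
ee_rot: [0.814, -0.581, -0.0, -0.0]
ft_force: [0.9, -0.1, 0.0]
grip_width: -0.0001
gripper_force: 0.1
t 14.48 p [0.5407 0.2365 0.0163] xang 289.0 tilt [ 0.e+00  1.e-04 -1.e+00] F [ 0.91 -0.07  0.01] along -x -0.36 w -5.359264979780264e-05 j6 -0.35
dx,dy cm [-1.17 -0.03]
t: 14.82
tcp_pos: [0.5397, 0.2393, 0.0163]
ee_rot: [0.814, -0.581, -0.0, -0.0]
ft_force: [0.3, -0.0, 1.0]
grip_width: -0.0002
gripper_force: 0.2
t 14.82 p [0.5397 0.2393 0.0163] xang 288.99 tilt [-0.e+00  1.e-04 -1.e+00] F [ 0.28 -0.01  0.95] along -x -0.1 w -0.00022748495150542728 j6 -0.35
dx,dy cm [-0.88 -0.03]
```

```bash
python3 -m pendant '[[-0.05,0,0,0,1],[-0.05,0,0,0,1],[0,0,0,0,1]]' >/dev/null; python3 st.py; python3 -m pendant '[[-0.05,0,0,0,1],[-0.05,0,0,0,1],[0,0,0,0,1]]'>/dev/null; python3 st.py .5372 .2477
```

```text
t 15.07 p [0.5394 0.2401 0.0163] xang 288.99 tilt [-1.e-04  0.e+00 -1.e+00] F [-0.13 -0.61 -0.12] along -x -0.54 w -0.00024011050303900274 j6 -0.35
t 15.32 p [0.5391 0.241  0.0163] xang 288.99 tilt [-0. -0. -1.] F [ 0.59 -1.37  0.29] along -x -1.49 w 0.0002398198855491054 j6 -0.35
dx,dy cm [-0.69 -0.03]
```

```bash
python3 -m pendant '[[-0.05,0,0,0,1],[-0.05,0,0,0,1],[0,0,0,0,1]]'>/dev/null; python3 st.py .5372 .2477
```

```text
t 15.57 p [0.5388 0.2421 0.0163] xang 288.99 tilt [ 0.e+00  1.e-04 -1.e+00] F [ 0.98 -0.55  0.73] along -x -0.84 w 0.00047391605934511086 j6 -0.36
dx,dy cm [-0.59 -0.03]
```

```bash
python3 -m pendant '[[-0.05,0,0,0,1],[-0.05,0,0,0,1],[0,0,0,0,1]]' >/dev/null; python3 st.py .5372 .2477
```

```text
t 15.82 p [0.5384 0.243  0.0163] xang 288.99 tilt [-0.  0. -1.] F [-0.1  -1.32 -0.21] along -x -1.21 w -3.790883927043972e-05 j6 -0.36
dx,dy cm [-0.49 -0.04]
```

```bash
python3 -m pendant '[[-0.05,0,0,0,1],[0,0,0,0,1]]' >/dev/null; python3 st.py .5372 .2477
```

```text
t 15.98 p [0.5383 0.2434 0.0163] xang 288.99 tilt [-0. -0. -1.] F [ 0.78 -1.04  0.37] along -x -1.24 w 0.00023854012310936336 j6 -0.36
dx,dy cm [-0.44 -0.04]
```

```bash
python3 -m pendant '[[-0.05,0,0,0,1],[0,0,0,0,1]]' >/dev/null; python3 st.py .5372 .2477
```

```text
t 16.15 p [0.5381 0.2439 0.0163] xang 288.99 tilt [-0.  0. -1.] F [0.43 0.08 0.62] along -x -0.06 w 0.00019956218210718873 j6 -0.36
dx,dy cm [-0.39 -0.03]
```

Not touching yet (the noise is about 0.7 N). Continuing in small steps.

```bash
python3 -m pendant '[[-0.05,0,0,0,1],[-0.05,0,0,0,1],[0,0,0,0,1]]' >/dev/null; python3 st.py .5372 .2477
```

```text
t 16.4 p [0.5378 0.2449 0.0163] xang 288.99 tilt [-0.  0. -1.] F [-0.19 -1.3  -0.06] along -x -1.16 w -4.5102147692565334e-05 j6 -0.36
dx,dy cm [-0.29 -0.03]
```

```bash
python3 -m pendant '[[-0.05,0,0,0,1],[0,0,0,0,1]]' >/dev/null; python3 st.py .5372 .2477
```

```text
t 16.57 p [0.5376 0.2453 0.0163] xang 288.99 tilt [-0.  0. -1.] F [ 0.01 -1.18 -0.06] along -x -1.12 w 8.520000166812209e-05 j6 -0.36
dx,dy cm [-0.24 -0.04]
```

```bash
python3 -m pendant '[[-0.05,0,0,0,1],[0,0,0,0,1]]' >/dev/null; python3 st.py .5372 .2477
```

```text
t 16.73 p [0.5375 0.2458 0.0163] xang 288.99 tilt [-0.  0. -1.] F [ 0.09 -0.41  0.73] along -x -0.42 w -0.00018094744683229357 j6 -0.36
dx,dy cm [-0.19 -0.04]
```

```bash
python3 -m pendant '[[-0.05,0,0,0,1],[-0.05,0,0,0,1],[0,0,0,0,1]]' >/dev/null; python3 st.py .5372 .2477
```

```text
t 16.98 p [0.5372 0.2465 0.0163] xang 288.99 tilt [ 0.e+00 -3.e-04 -1.e+00] F [ 0.87 -1.21  0.97] along -x -1.43 w -0.00016544384168955305 j6 -0.36
dx,dy cm [-0.11 -0.03]
```

```bash
python3 -m pendant '[[-0.05,0,0,0,1],[0,0,0,0,1]]' >/dev/null; python3 st.py .5372 .2477
python3 - <<'E'
from h import *
w=env.snapshot('wrist')[:,:,::-1]
t=env.snapshot('top')[:,:,::-1];s=env.snapshot('scene')[:,:,::-1]
cv2.imwrite('pics/m5.png',np.vstack([cv2.resize(w,(560,420))[200:],np.hstack([cv2.resize(t[170:290,110:250],(280,240)),cv2.resize(s[250:370,390:530],(280,240))])]))
E
```

```text
t 17.15 p [0.5371 0.2468 0.0163] xang 288.99 tilt [ 0.e+00 -6.e-04 -1.e+00] F [ 1.27 -3.39  0.16] along -x -3.62 w 1.4766435467632176e-05 j6 -0.36
dx,dy cm [-0.08 -0.04]
```

View pics/m5.png

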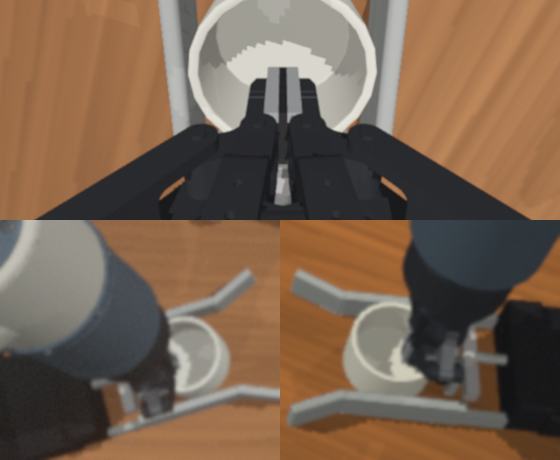

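Wrist half: the cup sits mid-way between the cheeks, and the lower crops show it level in the bay. The force has risen to 3.6 N, so it is on the bumper. Increasing gradually.

```bash
python3 -m pendant '[[-0.05,0,0,0,1],[0,0,0,0,1]]' >/dev/null; python3 st.py .5372 .2477
```

```text
t 17.47 p [0.537  0.2472 0.0163] xang 288.99 tilt [ 0.e+00 -8.e-04 -1.e+00] F [ 3.04 -4.76  0.04] along -x -5.49 w 9.168310509204993e-05 j6 -0.37
dx,dy cm [-0.04 -0.04]
```

```bash
python3 -m pendant '[[-0.05,0,0,0,1],[0,0,0,0,1]]' >/dev/null; python3 st.py .5372 .2477
```

```text
t 17.63 p [0.5369 0.2474 0.0163] xang 288.99 tilt [ 1.0e-04 -1.2e-03 -1.0e+00] F [ 2.89 -5.82 -0.46] along -x -6.44 w 0.00020245145703983727 j6 -0.37
dx,dy cm [-0.02 -0.04]
```

```bash
python3 -m pendant '[[-0.05,0,0,0,1],[0,0,0,0,1],[0,0,0,0,1]]' >/dev/null; python3 st.py .5372 .2477
```

```text
t 17.88 p [0.5368 0.2476 0.0163] xang 288.99 tilt [ 1.0e-04 -1.5e-03 -1.0e+00] F [ 3.33 -6.51 -0.72] along -x -7.24 w 0.000135841961468962 j6 -0.37
dx,dy cm [ 0.   -0.04]
```

```bash
python3 -m pendant '[[-0.04,0,0,0,1],[0,0,0,0,1],[0,0,0,0,1]]' >/dev/null; python3 st.py .5372 .2477
```

```text
t 18.13 p [0.5367 0.2478 0.0163] xang 288.99 tilt [ 2.0e-04 -1.8e-03 -1.0e+00] F [ 3.23 -6.89 -0.4 ] along -x -7.56 w -5.689208706061532e-05 j6 -0.37
dx,dy cm [ 0.02 -0.04]
```

```bash
python3 -m pendant '[[-0.05,0,0,0,1],[0,0,0,0,1],[0,0,0,0,1]]' >/dev/null; python3 st.py
```

```text
t 18.38 p [0.5366 0.248  0.0163] xang 288.99 tilt [ 1.0e-04 -2.3e-03 -1.0e+00] F [ 3.27 -8.15  0.27] along -x -8.77 w 0.0004805024267997067 j6 -0.37
```

```bash
python3 -m pendant '[[-0.03,0,0,0,1],[0,0,0,0,1],[0,0,0,0,1]]' >/dev/null; python3 st.py
```

```text
t 18.63 p [0.5366 0.2481 0.0163] xang 288.99 tilt [ 1.0e-04 -2.6e-03 -1.0e+00] F [ 4.06 -8.3  -0.01] along -x -9.17 w -0.00010193087727722854 j6 -0.37
```

About 9.2 N. One more small step, then hold for 1.3 s.

```bash
python3 -m pendant '[[-0.02,0,0,0,1],[0,0,0,0,1],[0,0,0,0,1],[0,0,0,0,1],[0,0,0,0,1],[0,0,0,0,1],[0,0,0,0,1],[0,0,0,0,1]]'>/dev/null;python3 st.py;python3 -m pendant '[[0,0,0,0,1],[0,0,0,0,1],[0,0,0,0,1],[0,0,0,0,1],[0,0,0,0,1],[0,0,0,0,1],[0,0,0,0,1],[0,0,0,0,1]]'>/dev/null; python3 st.py
```

```text
t 19.3 p [0.5365 0.2482 0.0163] xang 288.99 tilt [ 1.0e-04 -2.7e-03 -1.0e+00] F [ 4.58 -9.19  0.17] along -x -10.18 w 0.0003898855761525069 j6 -0.37
t 19.97 p [0.5365 0.2481 0.0163] xang 288.98 tilt [ 1.0e-04 -2.7e-03 -1.0e+00] F [ 4.59 -8.26 -0.59] along -x -9.3 w 7.732920539813621e-05 j6 -0.37
```

```bash
python3 -m pendant '[[0.05,0,0,0,1],[0.05,0,0,0,1],[0.05,0,0,0,1],[0.05,0,0,0,1],[0.05,0,0,0,1],[0.05,0,0,0,1],[0.05,0,0,0,1],[0.05,0,0,0,1],[0.1,0,0,0,1],[0.2,0,0,0,1],[0.3,0,0,0,1],[0.3,0,0,0,1],[0.3,0,0,0,1],[0.3,0,0,0,1],[0,0,0,0,1],[0,0,0,0,1]]'; python3 st.py .5372 .2477
python3 -m pendant '[[0,0,-0.5,0,1],[0,0,-0.5,0,1],[0,0,-0.5,0,1],[0,0,-0.5,0,1],[0,0,-1,0,1],[0,0,-1,0,1],[0,0,-2,0,1],[0,0,-2,0,1],[0,0,-3,0,1],[0,0,-3,0,1],[0,0,-3,0,1],[0,0,-3,0,1],[0,0,0,0,1]]'
python3 -m pendant '[[3,0,0,0,1],[3,0,0,0,1],[3,0,0,0,1],[3,0,0,0,1],[3,0,0,0,1],[3,0,0,0,1],[2,0,0,0,1],[0,0,0,0,1]]'
python3 - <<'E'
from h import *
w=env.snapshot('wrist')[:,:,::-1]
t=env.snapshot('top')[:,:,::-1];s=env.snapshot('scene')[:,:,::-1]
cv2.imwrite('pics/t6.png',t)
cv2.imwrite('pics/m6.png',np.vstack([cv2.resize(t[170:290,110:250],(700,600))[:350],np.hstack([cv2.resize(t[100:360,200:540],(350,240)),cv2.resize(s[250:370,390:530],(350,240))])]))
E
```

```text
t: 21.3
tcp_pos: [0.5423, 0.2317, 0.0163]
ee_rot: [0.814, -0.581, -0.0, -0.0]
ft_force: [-0.3, -0.5, 0.3]
grip_width: 0.0001
gripper_force: 0.0
t 21.3 p [0.5423 0.2317 0.0163] xang 288.96 tilt [-0.  0. -1.] F [-0.27 -0.47  0.34] along -x -0.36 w 8.420143916755175e-05 j6 -0.34
dx,dy cm [-1.68 -0.04]
t: 22.38
tcp_pos: [0.5451, 0.2327, 0.2248]
ee_rot: [0.814, -0.581, 0.003, -0.006]
ft_force: [0.9, -0.0, 1.4]
grip_width: 0.0001
gripper_force: 0.0
t: 23.05
tcp_pos: [0.608, 0.0392, 0.2169]
ee_rot: [0.813, -0.582, 0.0, 0.0]
ft_force: [0.0, 0.3, -0.0]
grip_width: -0.0
gripper_force: 0.0
```

View pics/m6.png

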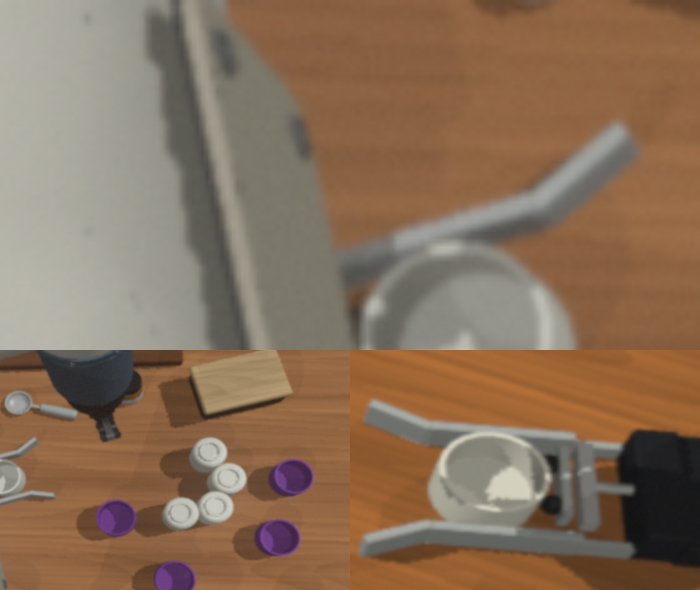

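The cup stands upright in the bay against the buttons (scene crop, rim centre at about (495,471)). The four other cups, spoon, dish and jar look unmoved. Checking the numbers before handing in.

Run:
```python
from h import *
O=np.array([.5372,.2477]);e=np.array([-.3256,.9455]);n=np.array([-.9455,-.3256])
for c,p in(('scene',(448,310.5)),('top',(203.3,238.5))):
    d=ray(c,p,.042)-O;print(c,'x,y mm',(d@e*1e3).round(1),(d@n*1e3).round(1))
a=cv2.imread('pics/top0.png')[190:300,398:445].astype(int);b=cv2.imread('pics/t6.png')[190:300,398:445].astype(int)
print('cluster mean diff',abs(a-b).mean().round(2)); s=env.observe();print(s['t'],s['tcp_pos'],s['qvel'].round(3))
```

```text
scene x,y mm -20.4 -0.8
top x,y mm -23.3 5.3
cluster mean diff 7.27
23.2 [0.60724179 0.04290671 0.2167442 ] [ 0.02  -0.002 -0.006 -0.001  0.002  0.001]
```

Run:
```python
from h import *
O=np.array([.5372,.2477]);e=np.array([-.3256,.9455]);n=np.array([-.9455,-.3256])
t=cv2.imread('pics/t6.png')
x0,y0=165,200;c=cv2.resize(t[y0:y0+80,x0:x0+80],None,fx=5,fy=5,interpolation=2)
# rim ring = bright, unsaturated; outermost extents across the rows/cols
hsv=cv2.cvtColor(c,cv2.COLOR_BGR2HSV);m=((hsv[...,1]<60)&(hsv[...,2]>175)).astype('uint8')
g=cv2.GaussianBlur(cv2.cvtColor(c,cv2.COLOR_BGR2GRAY),(9,9),2)
for p2 in(.8,.6,.4):
    h=cv2.HoughCircles(g,cv2.HOUGH_GRADIENT_ALT,1.5,8,param1=100,param2=p2,minRadius=75,maxRadius=115)
    if h is not None:
        for u,v,r in h[0][:4]:
            d=ray('top',((u+.5)/5-.5+x0,(v+.5)/5-.5+y0),.042)-O;print(p2,round(r/5,1),'x,y mm',(d@e*1e3).round(1),(d@n*1e3).round(1))
A=cv2.imread('pics/top0.png')
for nme,(u,v) in dict(c0=(403,211),c1=(422,239),c2=(409,270),c3=(375,277),jar=(324,133),dish=(433,135),spoon=(217,157)).items():
    T=A[v-10:v+11,u-10:u+11];S=t[v-16:v+17,u-16:u+17]
    r=cv2.matchTemplate(S,T,cv2.TM_CCOEFF_NORMED);_,q,_,l=cv2.minMaxLoc(r);print(nme,round(q,2),l[0]-6,l[1]-6)
```

```text
0.8 19.1 x,y mm -18.8 0.6
0.6 19.1 x,y mm -18.8 0.6
0.4 19.1 x,y mm -18.8 0.6
c0 0.89 0 0
c1 0.99 0 0
c2 0.99 0 0
c3 0.99 0 0
jar 0.42 2 0
dish 0.93 0 0
spoon 1.0 0 0
```

```bash
python3 -c "
from plant import env
print(env.close_job())"
```

```text
the job is handed in; nothing more can be done
None
```

I handed the job in at about 23 s: the wide cup stands upright in the bay, within about 1 mm of its centre line, after a press of about 10 N for just over a second; the four other cups, spoon and butter dish haven't moved, while the arm hid the jam jar from the last position check; no verdict came back.

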